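# Turn the sample into the photometer and take a reading

### The arm

A 6-joint arm with a two-finger parallel gripper is mounted at the origin on the work surface. World frame = base frame: x ahead of the robot, y to its left, z up, the work surface at z = 0. Lengths are in m, angles in rad, forces in N, time in s.
With the tool pointing down it reaches from about 0.375 to 0.975 m from the base axis. Payload 3.8 kg.
Tool frame: the origin (TCP) lies midway between the tips of the shut fingers; the grasp point (between the pads) lies 19 mm behind it; z points along the fingers, y is the direction in which the jaws open and shut (so a half turn about z gives the same grasp; the last joint's range is limited). The gripper opens to 85 mm and grips with 20 to 120 N. Pads are 22 mm wide; open, the fingers measure 114 mm over their backs; the gripper's body (76 mm by 85 mm) begins 54 mm behind the grasp point. The pads swing forward as they close: fully open they stand 13 mm farther back than shut.
Start: joints at [-1.37, 0.264, 1.604, -0, 1.274, -0.037], TCP at [0.159, -0.656, 0.231] pointing down, gripper open.
Joint ranges: [-2.63, 2.63], [-0.94, 2.18], [0.31, 2.57], [-1.31, 4.45], [0, 2.66], [-2.55, 2.55]. Speed limits (rad/s): [2.57, 2.57, 3.14, 3.14, 3.14, 3.14].

### API

Orientations are given as a rotation vector (axis times angle).
In Python, from workcell import bot gives the robot as it stands.
- The arm moves only by the shell command python3 -m inch 'ROWS' [FORCE]. ROWS is JSON, a list of rows, each an object of numbers: "dx", "dy", "dz": the shift along the tool's x, y, z in m; "ax", "ay", "az": the turn, a rotation vector about the tool's x, y, z in degrees; "fingers": the opening, from -1 (shut) to 1 (fully open). A call has 1 to 20 rows; each row is the pose to reach, as a shift and turn from the pose measured when the call began, along the tool's axes at that moment; what a row does not reach only later rows make up. A row lasts 1/8 s, in which the tool goes at most 62.5 mm and 10.7 degrees, less where a joint would pass 70% of its speed; a pose out of reach is approached as far as the arm can. A call with a gripper value outside its range is refused whole. The fingers move at their own pace and stop on an object; FORCE is the grip in N (left out, the last holds). Time passes only in rows, so rows that repeat a pose let the fingers close. It gives the time, the measured TCP pose, the force and the opening at its end, in the units of the state.
- bot.read_state(): the state, without advancing time (a new reading comes with each control period).
- bot.read_camera(name): name is "scene" or "top" or "wrist"; returns (picture, depth): 384x512x3 uint8, blue, green, red; 384x512 float32, m along the optical axis (not along the pixel's ray), 0 where there is no reading.
- bot.get_calibration(name): a dict with "intrinsics" (3x3 intrinsics, pixels), "distortion" ([k1, k2, p1, p2, k3] as OpenCV has them; the pictures are not rectified), "view" (4x4, takes a point from world to camera coordinates). Camera axes: x right, y down, z forward; pixel columns grow to the right and rows downward; lengths in m; the calibration is good to about 2 mm. A picture is of the moment at which its call begins: read the wrist's pose just before it. get_calibration takes no time and is no camera call; for the wrist camera it gives the pose at the moment of the call.
- bot.finish_job(): hands the job in, once; it reports no verdict.
Trained networks look in the newest picture that a camera, given by its name, has taken for a name from the list of things; names that differ only in an ending like _2 or _b are one class to them, and where a whole thing is asked for, a point or a joint stands for the part that bears it (a point fixed in the world has none). Each returns a list of dicts, best first, with "p" (0 to 1); they miss things now and then, are a little off and sometimes report something else, mostly with a low value. They report only what shows in the picture. A call takes as long as a camera call.
- bot.masks_of(camera, thing): "region" (384x512 bool, what is visible of it) and "box" ([left, top, right, bottom] in pixels, round what is visible of it).
The state is a dict: "time": time; "q": joint angles; "joint_vel": joint speeds; "joint_torque": joint torques, N m; "tool_pos": TCP position; "tcp_rot": TCP orientation; "wrist_force": force on the tool from outside, world axes, zero at the start; "torque": the same for the moment, N m; "width": opening from 0.0 (shut) to 1.0 (fully open).
Only numpy, scipy, OpenCV 4.12 (cv2) and the standard library are available. Lean on these libraries where they do the work, as an engineer would, in place of code of your own. Each camera call takes 0.05 s, during which the arm holds its last target. There are 200 camera calls.

### The job

On the water-test photometer, gently push a spoke of the turntable's metal star handle with a finger, without gripping it, until the tall capped vial stands squarely in front of the reader's dark window; then push the round read button on top of the reader fully down with a fingertip and let it come up again. Do not press the button before the vial is in place, do not touch the vial or the short tubes, and do not lift or shove the photometer or disturb the bottles and jug around it.

Things in the scene. Friction and masses are not known exactly. Their poses are not given: they have to be found in the camera images.
- photometer: Heavy instrument (2.4 kg, loose on the table): grey base plate 20 mm thick, spanning x -95..180, y -95..95 mm, with a turntable and a white reader box (x 97..167, y -60..60 mm, top at z 95 mm; dark window 28 mm wide at y = 0 in the face towards the turntable). Origin: on the table under the turntable's axis; z up, x from the axis towards the window. Do not lift or shove it.
- axis_top (a point): Point on the turntable's vertical axis, 120 mm above the table, 6 mm below the star handle's hub top; same axes as the photometer.
- read_point (a point): The reading place: point at the height of the disc's upper face (40 mm above the table), 65 mm from the axis, straight in front of the window. The vial's foot centre belongs here.
- turntable (a joint): Turntable angle, rad, growing anticlockwise from above; 0 or any whole turn = capped vial at the window. Turns endlessly either way, friction 0.10 N m (2 N at a spoke), stays where left. Grey disc, radius 85 mm, upper face 40 mm above the table, four places 65 mm from the axis: capped vial, then anticlockwise at 90 and 180 degrees from it a short tube each, at 270 nothing.
- spoke_tip (a point): End of one of the four spokes of the star handle, 80 mm from the axis, 116 mm above the table. This spoke lies 45 degrees anticlockwise (from above) of the capped vial, the others follow every 90 degrees. Spokes: straight flat bars 10 mm wide, from 108 to 124 mm above the table, reaching out to 80 mm from the axis; hub of radius 18 mm, top 126 mm above the table.
- star_handle: The aluminium star handle itself (four spokes and hub, see spoke_tip), fixed to the turntable above the vials. Origin on the axis, 106 mm above the table; a spoke at 45 degrees from its x axis, which points towards the capped vial.
- sample_vial: The tall vial: clear glass 24 mm across with a white cap 29 mm across, 44 mm tall in all, top 84 mm above the table (24 mm below the spokes), fixed in the turntable 65 mm from the axis. Origin at the centre of its foot. Must not be touched.
- short_tube_a: Short open glass tube, 22 mm across, 20 mm tall, fixed in the turntable. Origin at its foot. Must not be touched.
- short_tube_b: Another such short open glass tube. Must not be touched.
- read_button (a joint): Travel of the read button in m: 0 = up, 0.006 = fully down; spring, 5 N to push fully down, comes up when released.
- read_button_top (a point): Centre of the upper face of the round read button (28 mm across) on the reader's flat top, 135 mm from the turntable's axis along the photometer's x and 25 mm to its -y side. It is pressed straight down.
- dropper_a: Loose white dropper bottle, 28 mm across, 75 mm tall, standing beside the photometer; leave it alone. Origin at its foot.
- dropper_b: Another such dropper bottle; leave it alone.
- jug: Loose clear plastic measuring jug with a handle, 90 mm across, 95 mm tall, standing beside the photometer; leave it alone. Origin at its foot.

How it is judged:
On the way, in this order (a step that is already met when the one before it is completed fails the run):
1. a finger pushes the star handle (contact force between star_handle and the fingers above 0.5 N), for 0.05 s.
2. the capped vial stands still in front of the window, foot centre within 7 mm of the reading place (horizontal distance between sample_vial and read_point below 0.007 m and velocity of joint turntable between -0.05 and 0.05 rad/s), for 0.3 s.
3. the read button is down (4.5 mm or more of its 6 mm) with the vial in place (value of joint read_button above 0.0045 m and horizontal distance between sample_vial and read_point below 0.007 m), for 0.05 s.
At the end, for the whole second after the job is handed in: The capped vial rests in front of the window (foot centre within 7 mm of the reading place), the turntable is still, the read button has been pushed and is up again, the photometer and the bystanders stand within 25 mm of where they were (all of step 2 and value of joint read_button below 0.002 m and distance of each of photometer, dropper_a, dropper_b, jug from where it was at the start of the episode below 0.025 m and angle between photometer's own z axis and vertical below 0.05 rad); the robot touches nothing.
It fails at once if the read button is pressed while the capped vial is not in front of the window (value of joint read_button above 0.004 m and horizontal distance between sample_vial and read_point above 0.007 m).
It fails at once if the vial or a short tube is touched (contact force between any of sample_vial, short_tube_a, short_tube_b and the fingers above 0.3 N or contact force between any of sample_vial, short_tube_a, short_tube_b and the arm above 0.3 N).
It fails at once if the star handle is gripped or pushed roughly (over 25 N) (contact force between star_handle and the fingers above 25 N).
It fails at once if the photometer is lifted, tipped or shoved more than 25 mm (distance of photometer from where it was at the start of the episode above 0.025 m or height (world z) of photometer above 0.008 m or angle between photometer's own z axis and vertical above 0.08 rad).
It fails at once if a dropper bottle or the jug is moved more than 25 mm or tipped (distance of any of dropper_a, dropper_b, jug from where it was at the start of the episode above 0.025 m or angle between any of dropper_a, dropper_b, jug's own z axis and vertical above 0.3 rad).
It also fails if it takes over 51 s, if anything falls off the work surface, if the arm or the gripper's body presses on something with over 40 N, if the wrist force passes 120 N, or if a joint passes its speed limit or range.

## Working session

There is one attempt and no reset: what is moved stays moved. The work goes in short steps, Python scripts to look and compute and a shell command to move; the robot and the scene stay as the last step left them, time stands still between calls to the robot, and variables do not carry over. Pictures are saved under pics/ and viewed, about 8 in all and at most 12, crops included, and the job is handed in when it is done.

```bash
mkdir -p pics; cat > h.py <<'E'
import numpy as np, cv2
from workcell import bot
def pts(name, d, mask):
    c=bot.get_calibration(name); K=np.array(c["intrinsics"]); D=np.array(c["distortion"],float); V=np.array(c["view"])
    v,u=np.nonzero(mask&(d>0)); uv=np.stack([u,v],1).astype(np.float64)
    n=cv2.undistortPoints(uv[:,None],K,D)[:,0]; z=d[v,u]
    P=np.c_[n*z[:,None],z]; return (P-V[:3,3])@V[:3,:3], uv
def proj(name,P):
    c=bot.get_calibration(name); V=np.array(c["view"]); P=np.atleast_2d(P)
    return cv2.projectPoints(P.astype(float),cv2.Rodrigues(V[:3,:3])[0],V[:3,3],np.array(c["intrinsics"]),np.array(c["distortion"],float))[0][:,0]
E
python3 - <<'E'
from h import *
ims=[]
for n in ["top","scene"]:
    im,d=bot.read_camera(n); np.savez(f"{n}.npz",im=im,d=d); o=im.copy()
    for t in ["photometer","star_handle","sample_vial","short_tube_a","read_button_top","read_button","dropper_a","jug"]:
        for m in bot.masks_of(n,t)[:2]:
            P,_=pts(n,d,m["region"]); print(n,t,round(m["p"],2),m["box"],m["region"].sum(),P.mean(0).round(3) if len(P) else None, np.percentile(P[:,2],[5,95]).round(3) if len(P) else None)
    cv2.imwrite(f"pics/{n}.png",cv2.resize(o,(768,576)))
print(bot.read_state())
E
```

```text
top photometer 0.59 [155.5, 158.0, 276.9, 247.9] 8250 [0.577 0.154 0.053] [0.019 0.125]
top photometer 0.29 [198.4, 163.1, 271.1, 232.1] 643 [0.576 0.11  0.123] [0.117 0.128]
top star_handle 0.65 [197.7, 167.2, 266.6, 235.0] 747 [0.576 0.116 0.12 ] [0.046 0.128]
top sample_vial 0.56 [217.0, 178.1, 224.2, 188.6] 112 [0.625 0.155 0.084] [0.078 0.088]
top short_tube_a 0.61 [209.4, 211.8, 219.2, 225.3] 65 [0.536 0.166 0.05 ] [0.042 0.062]
top short_tube_a 0.42 [249.7, 218.6, 256.5, 229.9] 64 [0.527 0.073 0.051] [0.043 0.062]
top read_button_top 0.46 [173.0, 175.9, 185.6, 183.1] 93 [0.62  0.244 0.118] [0.115 0.12 ]
top read_button_top 0.43 [157.1, 160.0, 279.7, 246.1] 8223 [0.577 0.154 0.053] [0.019 0.125]
top read_button 0.35 [157.3, 160.1, 276.6, 245.6] 7982 [0.578 0.153 0.055] [0.019 0.125]
top dropper_a 0.61 [173.6, 243.7, 189.1, 254.1] 141 [0.463 0.242 0.053] [0.022 0.077]
top dropper_a 0.57 [229.8, 253.5, 242.8, 268.2] 122 [0.437 0.111 0.055] [0.035 0.078]
top jug 0.72 [220.8, 109.5, 262.3, 159.4] 1484 [0.763 0.1   0.044] [0.004 0.097]
scene photometer 0.75 [213.2, 187.9, 345.7, 346
[... 924 characters left out ...]
47] [0.004 0.095]
{'time': 0.9, 'q': array([-1.36989294e+00,  2.63840147e-01,  1.60401945e+00, -1.70061699e-05,
        1.27367673e+00, -3.69204749e-02]), 'joint_vel': array([ 5.01396593e-05,  7.06160266e-04, -1.55127341e-04, -4.57448964e-04,
       -1.05190384e-03, -1.60008177e-03]), 'joint_torque': array([ 2.39373359e-03, -5.15044427e+01, -3.67727101e+01,  1.94837558e-04,
        7.13356876e-04, -1.51044787e-05]), 'tool_pos': array([ 0.15900016, -0.6559998 ,  0.23130957]), 'tcp_rot': array([ 3.11934969e+00,  3.72694033e-01, -1.82107012e-05]), 'wrist_force': array([-0.13742012, -0.45026865, -0.15666433]), 'torque': array([-0.00301127,  0.01715363, -0.00023026]), 'width': 0.9980024482355231}
```

```bash
cat > fit.py <<'E'
from h import *
from scipy.optimize import least_squares
def star(P,c0,a0):
    P=P[(abs(P[:,2]-.122)<.005)]; P=P[np.hypot(*(P[:,:2]-c0).T)<.088]
    def f(p):
        q=P[:,:2]-p[:2]; r=np.hypot(*q.T); t=np.arctan2(q[:,1],q[:,0])-p[2]
        t=(t+np.pi/4)%(np.pi/2)-np.pi/4
        return np.where(r>.024,r*np.sin(t),0)
    s=least_squares(f,[*c0,a0],loss="soft_l1",f_scale=.004); return s.x,len(P),np.median(abs(s.fun))
E
python3 - <<'E'
from fit import *
for n in ["top","scene"]:
    z=np.load(n+".npz"); d=z["d"]; A,_=pts(n,d,np.ones(d.shape,bool))
    x,k,e=star(A,[.576,.114],np.radians(85.8)); print(n,"axis",x[:2].round(4),"vial deg",np.degrees(x[2])-45,k,e)
    q=A[(abs(A[:,2]-.095)<.004)]; q=q[np.hypot(*(q[:,:2]-[.6,.246]).T)<.085]
    R=cv2.minAreaRect((q[:,:2]*1000).astype(np.float32)); print("reader top",len(q),R, q[:,:2].mean(0))
    c=np.array(R[0])/1000-x[:2]; print("dist",np.hypot(*c),"ang",np.degrees(np.arctan2(c[1],c[0])))
    im=z["im"]; P=[]
    for th in (81,):
        P=proj(n,np.array([[*x[:2],.126],[.622,.246,.118]]+[[x[0]+.08*np.cos(x[2]+k*np.pi/2),x[1]+.08*np.sin(x[2]+k*np.pi/2),.124] for k in range(4)]))
    s=3; u0,v0=(140,100) if n=="top" else (150,170)
    o=cv2.resize(im[v0:v0+190,u0:u0+220],None,fx=s,fy=s)
    for p in P: cv2.circle(o,tuple(int(i) for i in ((p-[u0,v0])*s)),3,(0,0,255),-1)
    cv2.imwrite(f"pics/{n}_c.png",o)
E
```

```text
top axis [0.5759 0.1135] vial deg 39.70868991796148 578 0.0017829415364371709
reader top 1144 ((596.8318481445312, 246.09188842773438), (70.02723693847656, 119.55999755859375), 81.13477325439453) [0.58914226 0.24462655]
dist 0.13419839324662117 ang 81.02233132658357
scene axis [0.5777 0.1176] vial deg 39.642550820634966 954 0.0015964892886868583
reader top 1967 ((597.2987670898438, 247.53695678710938), (70.20462036132812, 119.79344940185547), 81.37637329101562) [0.5938824  0.24970155]
dist 0.13136794949962893 ang 81.41218681234791
```

View pics/top_c.png

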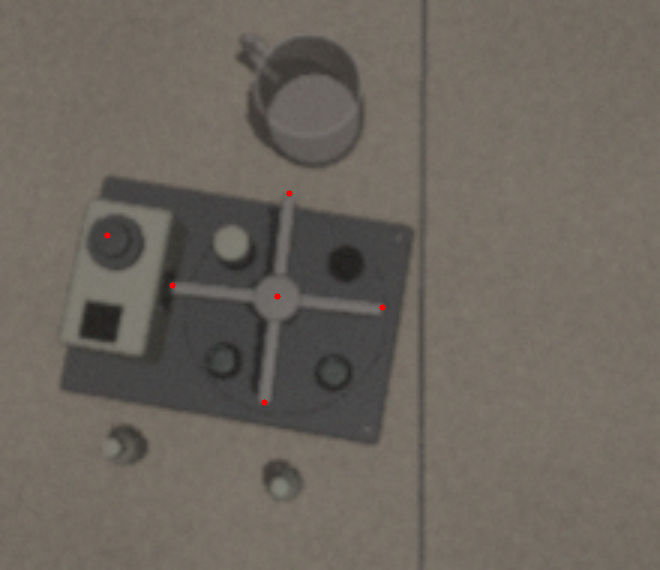

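View pics/scene_c.png

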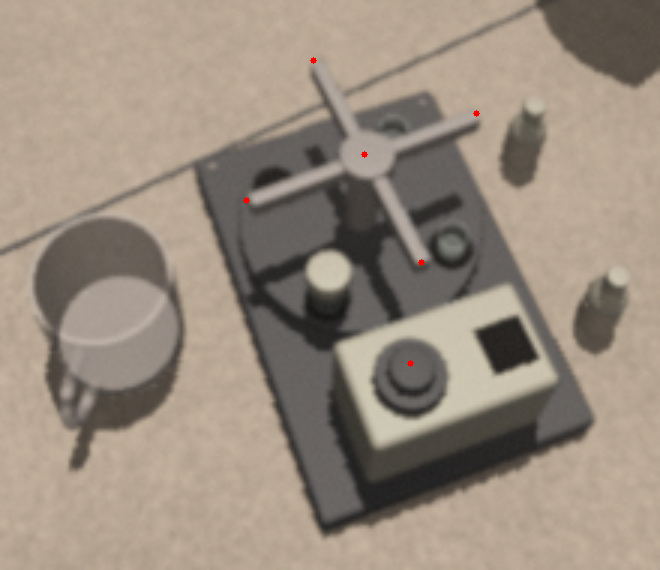

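The top view shows the vial's cap at about (232,243), the hub at (277,297) and the button at (115,240). In the scene view they are at about (328,270), (367,155) and (411,368). The fitted spoke tips lie on the spokes in both pictures. The turntable needs about +41.5°. I'll move the shut fingers behind the spoke nearest the robot.

```bash
cat >> h.py <<'E'
def delta(target):
    s=bot.read_state(); R=cv2.Rodrigues(np.array(s["tcp_rot"]))[0]
    print("t",round(s["time"],2),"tcp",s["tool_pos"].round(4),"tool-x deg",np.degrees(np.arctan2(R[1,0],R[0,0])).round(1),"F",s["wrist_force"].round(1),"w",round(s["width"],2))
    print("dxdydz",(R.T@(np.array(target)-s["tool_pos"])).round(4))
E
python3 -m inch '[{"dx":0.03,"dy":-0.034,"az":-2,"fingers":-1},{"dx":0.06,"dy":-0.068,"az":-4,"fingers":-1},{"dx":0.09,"dy":-0.102,"az":-6,"fingers":-1},{"dx":0.12,"dy":-0.136,"az":-8,"fingers":-1},{"dx":0.15,"dy":-0.17,"az":-10,"fingers":-1},{"dx":0.18,"dy":-0.204,"az":-12,"fingers":-1},{"dx":0.21,"dy":-0.238,"az":-14,"fingers":-1},{"dx":0.24,"dy":-0.272,"az":-16,"fingers":-1},{"dx":0.27,"dy":-0.306,"az":-18,"fingers":-1},{"dx":0.3,"dy":-0.34,"az":-20,"fingers":-1},{"dx":0.33,"dy":-0.374,"az":-22,"fingers":-1},{"dx":0.36,"dy":-0.408,"az":-22.6,"fingers":-1},{"dx":0.39,"dy":-0.442,"az":-22.6,"fingers":-1},{"dx":0.42,"dy":-0.476,"az":-22.6,"fingers":-1},{"dx":0.45,"dy":-0.51,"az":-22.6,"fingers":-1},{"dx":0.48,"dy":-0.544,"az":-22.6,"fingers":-1},{"dx":0.51,"dy":-0.578,"az":-22.6,"fingers":-1},{"dx":0.53,"dy":-0.602,"az":-22.6,"fingers":-1},{"dx":0.53,"dy":-0.602,"az":-22.6,"fingers":-1},{"dx":0.53,"dy":-0.602,"az":-22.6,"fingers":-1}]' 20
python3 -c "
from h import *
delta([.5327,.0535,.112])"
```

```text
t 0.9 tcp [ 0.159  -0.656   0.2313] tool-x deg 13.6 F [-0.1 -0.5 -0.2] w 1.0
dxdydz [ 0.5303 -0.6015  0.1193]invalid input at $[0]: expected keys dx, dy, dz, ax, ay, az, fingers
```

```bash

python3 -m inch '[{"dx":0.05,"dy":-0.057,"dz":0,"ax":0,"ay":0,"az":-2,"fingers":-1},{"dx":0.09,"dy":-0.102,"dz":0,"ax":0,"ay":0,"az":-6,"fingers":-1},{"dx":0.13,"dy":-0.148,"dz":0,"ax":0,"ay":0,"az":-10,"fingers":-1},{"dx":0.17,"dy":-0.193,"dz":0,"ax":0,"ay":0,"az":-14,"fingers":-1},{"dx":0.21,"dy":-0.238,"dz":0,"ax":0,"ay":0,"az":-18,"fingers":-1},{"dx":0.25,"dy":-0.284,"dz":0,"ax":0,"ay":0,"az":-22.6,"fingers":-1},{"dx":0.29,"dy":-0.33,"dz":0,"ax":0,"ay":0,"az":-22.6,"fingers":-1},{"dx":0.33,"dy":-0.375,"dz":0,"ax":0,"ay":0,"az":-22.6,"fingers":-1},{"dx":0.37,"dy":-0.42,"dz":0,"ax":0,"ay":0,"az":-22.6,"fingers":-1},{"dx":0.41,"dy":-0.466,"dz":0,"ax":0,"ay":0,"az":-22.6,"fingers":-1},{"dx":0.45,"dy":-0.511,"dz":0,"ax":0,"ay":0,"az":-22.6,"fingers":-1},{"dx":0.49,"dy":-0.557,"dz":0,"ax":0,"ay":0,"az":-22.6,"fingers":-1},{"dx":0.53,"dy":-0.602,"dz":0,"ax":0,"ay":0,"az":-22.6,"fingers":-1},{"dx":0.53,"dy":-0.602,"dz":0,"ax":0,"ay":0,"az":-22.6,"fingers":-1},{"dx":0.53,"dy":-0.602,"dz":0,"ax":0,"ay":0,"az":-22.6,"fingers":-1},{"dx":0.53,"dy":-0.602,"dz":0,"ax":0,"ay":0,"az":-22.6,"fingers":-1}]' 20
python3 -c "
from h import *
delta([.5327,.0535,.112])"
```

```text
time: 2.9
tool_pos: [0.5317, 0.0527, 0.2313]
tcp_rot: [2.986, 0.974, -0.001]
wrist_force: [-0.2, -0.9, -0.9]
width: -0.004
t 2.9 tcp [0.5317 0.0527 0.2313] tool-x deg 36.1 F [-0.2 -0.9 -0.9] w -0.0
dxdydz [ 1.300e-03 -1.000e-04  1.193e-01]
```

```bash

python3 -m inch '[{"dx":0.001,"dy":0,"dz":0.03,"ax":0,"ay":0,"az":0,"fingers":-1},{"dx":0.001,"dy":0,"dz":0.06,"ax":0,"ay":0,"az":0,"fingers":-1},{"dx":0.001,"dy":0,"dz":0.08,"ax":0,"ay":0,"az":0,"fingers":-1},{"dx":0.001,"dy":0,"dz":0.1,"ax":0,"ay":0,"az":0,"fingers":-1},{"dx":0.001,"dy":0,"dz":0.118,"ax":0,"ay":0,"az":0,"fingers":-1},{"dx":0.001,"dy":0,"dz":0.118,"ax":0,"ay":0,"az":0,"fingers":-1}]'
python3 -c "
from fit import *
delta([.602,.0535,.1125])
im,d=bot.read_camera('top'); A,_=pts('top',d,np.ones(d.shape,bool)); x,k,e=star(A,[.576,.114],np.radians(85.8)); print(x,np.degrees(x[2])-45,k,e)
cv2.imwrite('pics/t2.png',cv2.resize(im[100:290,140:360],None,fx=3,fy=3))"
```

```text
time: 3.65
tool_pos: [0.5309, 0.0523, 0.1117]
tcp_rot: [-2.987, -0.972, 0.006]
wrist_force: [-0.7, -0.2, 0.3]
width: 0.002
t 3.65 tcp [0.5309 0.0523 0.1117] tool-x deg 36.1 F [-0.7 -0.2  0.3] w 0.0
dxdydz [ 0.0582  0.0409 -0.0011]
[0.56853353 0.10661805 1.39567367] 34.96621069881084 36 0.0019559601901377936
```

View pics/t2.png

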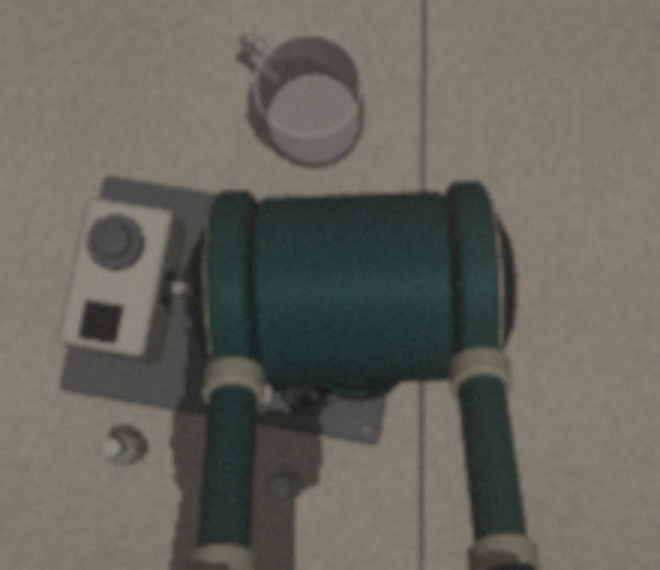

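```bash

python3 -m inch '[{"dx":0.005,"dy":0.0035,"dz":0,"ax":0,"ay":0,"az":0,"fingers":-1},{"dx":0.01,"dy":0.007,"dz":0,"ax":0,"ay":0,"az":0,"fingers":-1},{"dx":0.015,"dy":0.0105,"dz":0,"ax":0,"ay":0,"az":0,"fingers":-1},{"dx":0.02,"dy":0.014,"dz":0,"ax":0,"ay":0,"az":0,"fingers":-1},{"dx":0.025,"dy":0.0175,"dz":0,"ax":0,"ay":0,"az":0,"fingers":-1},{"dx":0.03,"dy":0.021,"dz":0,"ax":0,"ay":0,"az":0,"fingers":-1},{"dx":0.035,"dy":0.0245,"dz":0,"ax":0,"ay":0,"az":0,"fingers":-1},{"dx":0.04,"dy":0.028,"dz":0,"ax":0,"ay":0,"az":0,"fingers":-1},{"dx":0.045,"dy":0.0315,"dz":0,"ax":0,"ay":0,"az":0,"fingers":-1},{"dx":0.05,"dy":0.035,"dz":0,"ax":0,"ay":0,"az":0,"fingers":-1},{"dx":0.055,"dy":0.0385,"dz":0,"ax":0,"ay":0,"az":0,"fingers":-1},{"dx":0.055,"dy":0.0385,"dz":0,"ax":0,"ay":0,"az":0,"fingers":-1},{"dx":0.055,"dy":0.0385,"dz":0,"ax":0,"ay":0,"az":0,"fingers":-1}]'
python3 -c "
from fit import *
delta([.602,.0535,.1125])
im,d=bot.read_camera('scene'); A,_=pts('scene',d,np.ones(d.shape,bool)); x,k,e=star(A,[.5777,.1176],np.radians(35)); print(x,np.degrees(x[2])+45,k,e)
cv2.imwrite('pics/s2.png',cv2.resize(im[150:360,140:380],None,fx=2.5,fy=2.5))"
```

```text
time: 5.32
tool_pos: [0.5998, 0.0537, 0.1131]
tcp_rot: [2.987, 0.973, -0.0]
wrist_force: [-0.9, -0.3, -1.3]
width: -0.001
t 5.33 tcp [0.5998 0.0537 0.1131] tool-x deg 36.1 F [-0.9 -0.3 -1.3] w -0.0
dxdydz [0.0017 0.0015 0.0006]
[0.57720792 0.11750799 0.61831232] 80.42668639822888 959 0.0017596191571581001
```

View pics/s2.png

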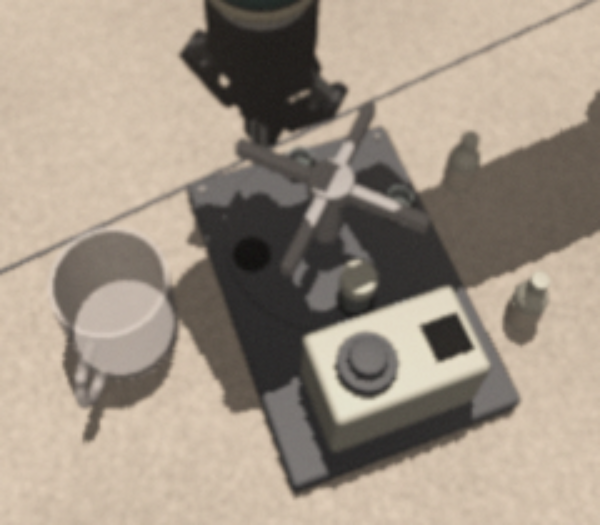

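The scene view shows the vial at about (357,283), centred on the reader's window side. The fit gives 80.4° against the 81.2° wanted. I'll back off, lift and check.

```bash

python3 -m inch '[{"dx":-0.01,"dy":0,"dz":0,"ax":0,"ay":0,"az":0,"fingers":-1},{"dx":-0.02,"dy":0,"dz":0,"ax":0,"ay":0,"az":0,"fingers":-1},{"dx":-0.02,"dy":0,"dz":0,"ax":0,"ay":0,"az":0,"fingers":-1},{"dx":-0.02,"dy":0,"dz":-0.04,"ax":0,"ay":0,"az":0,"fingers":-1},{"dx":-0.02,"dy":0,"dz":-0.08,"ax":0,"ay":0,"az":0,"fingers":-1},{"dx":-0.02,"dy":0,"dz":-0.08,"ax":0,"ay":0,"az":0,"fingers":-1}]'
python3 -c "
from fit import *
im,d=bot.read_camera('scene'); A,_=pts('scene',d,np.ones(d.shape,bool)); x,k,e=star(A,[.5777,.1176],np.radians(35)); print(x,np.degrees(x[2])+45,k,e)
q=A[(abs(A[:,2]-.095)<.004)]; q=q[np.hypot(*(q[:,:2]-[.6,.246]).T)<.085]
R=cv2.minAreaRect((q[:,:2]*1000).astype(np.float32)); print(R)
for t in ['sample_vial','read_button_top']:
  for m in bot.masks_of('scene',t)[:2]:
    P,_=pts('scene',d,m['region']); P=P[P[:,2]>np.percentile(P[:,2],60)]; print(t,m['p'],m['region'].sum(),np.median(P,0))
delta([.622,.2446,.14])"
```

```text
time: 6.12
tool_pos: [0.5866, 0.0421, 0.1979]
tcp_rot: [2.985, 0.972, 0.013]
wrist_force: [0.5, 0.1, 0.6]
width: 0.002
[0.57758699 0.11779717 0.6232578 ] 80.71004137909179 934 0.0015277339234597538
((597.3624267578125, 247.30007934570312), (70.28285217285156, 120.37962341308594), 80.92591094970703)
sample_vial 0.76 279 [0.5865944  0.18095054 0.08444266]
t 6.28 tcp [0.5828 0.042  0.1924] tool-x deg 36.1 F [ 1.1  0.4 -0.7] w -0.0
dxdydz [ 0.151  -0.1407  0.0522]
```

```bash

python3 -m inch '[{"dx":0.04,"dy":-0.037,"dz":0,"ax":0,"ay":0,"az":0,"fingers":-1},{"dx":0.08,"dy":-0.074,"dz":0,"ax":0,"ay":0,"az":0,"fingers":-1},{"dx":0.12,"dy":-0.112,"dz":0,"ax":0,"ay":0,"az":0,"fingers":-1},{"dx":0.1515,"dy":-0.1415,"dz":0,"ax":0,"ay":0,"az":0,"fingers":-1},{"dx":0.1515,"dy":-0.1415,"dz":0.03,"ax":0,"ay":0,"az":0,"fingers":-1},{"dx":0.1515,"dy":-0.1415,"dz":0.052,"ax":0,"ay":0,"az":0,"fingers":-1},{"dx":0.1515,"dy":-0.1415,"dz":0.052,"ax":0,"ay":0,"az":0,"fingers":-1},{"dx":0.1515,"dy":-0.1415,"dz":0.052,"ax":0,"ay":0,"az":0,"fingers":-1}]'
python3 -c "
from fit import *
delta([.6222,.2453,.117])
im,d=bot.read_camera('scene'); A,_=pts('scene',d,np.ones(d.shape,bool))
q=A[np.hypot(*(A[:,:2]-[.6225,.247]).T)<.026]; q=q[q[:,2]<.13];h=np.histogram(q[:,2],np.arange(.09,.131,.002));print(list(zip(h[1].round(3),h[0])))
z=np.load('scene.npz'); A,_=pts('scene',z['d'],np.ones(z['d'].shape,bool))
q=A[np.hypot(*(A[:,:2]-[.6225,.247]).T)<.026];h=np.histogram(q[:,2],np.arange(.09,.131,.002));print(list(zip(h[1].round(3),h[0])))
s=q[q[:,2]>.112];print(s.mean(0),(s.min(0)+s.max(0))/2,np.ptp(s,0))
cv2.imwrite('pics/s3.png',cv2.resize(im[150:360,140:380],None,fx=2.5,fy=2.5))"
```

```text
time: 7.28
tool_pos: [0.622, 0.2448, 0.1402]
tcp_rot: [2.988, 0.971, -0.003]
wrist_force: [0.7, 0.4, -0.7]
width: 0.0
t 7.28 tcp [0.622  0.2448 0.1402] tool-x deg 36.0 F [ 0.7  0.4 -0.7] w 0.0
dxdydz [ 0.0005 -0.0003  0.0232]
[(np.float64(0.09), np.int64(1)), (np.float64(0.092), np.int64(51)), (np.float64(0.094), np.int64(95)), (np.float64(0.096), np.int64(14)), (np.float64(0.098), np.int64(6)), (np.float64(0.1), np.int64(11)), (np.float64(0.102), np.int64(13)), (np.float64(0.104), np.int64(63)), (np.float64(0.106), np.int64(130)), (np.float64(0.108), np.int64(32)), (np.float64(0.11), np.int64(8)), (np.float64(0.112), np.int64(9)), (np.float64(0.114), np.int64(37)), (np.float64(0.116), np.int64(65)), (np.float64(0.118), np.int64(10)), (np.float64(0.12), np.int64(1)), (np.float64(0.122), np.int64(0)), (np.float64(0.124), np.int64(0)), (np.float64(0.126), np.int64(0)), (np.float64(0.128), np.int64(0))]
[(np.float64(0.09), np.int64(0)), (np.float64(0.092), np.int64(50)), (np.float64(0.094), np.int64(88)), (np.float64(0.096), np.int64(24)), (np.float64(0.098), np.int64(7)), (np.float64(0.1), np.int64(9)), (np.float64(0.102), np.int64(17)), (np.float64(0.104), np.int64(74)), (np.float64(0.106), np.int64(149)), (np.float64(0.108), np.int64(41)), (np.float64(0.11), np.int64(5)), (np.float64(0.112), np.int64(16)), (np.float64(0.114), np.int64(60)), (np.float64(0.116), np.int64(104)), (np.float64(0.118), np.int64(24)), (np.float64(0.12), np.int64(1)), (np.float64(0.122), np.int64(0)), (np.float64(0.124), np.int64(0)), (np.float64(0.126), np.int64(0)), (np.float64(0.128), np.int64(0))]
[0.62316389 0.24706887 0.11633749] [0.62189331 0.24668884 0.11610869] [0.02770955 0.02679326 0.00799735]
```

View pics/s3.png

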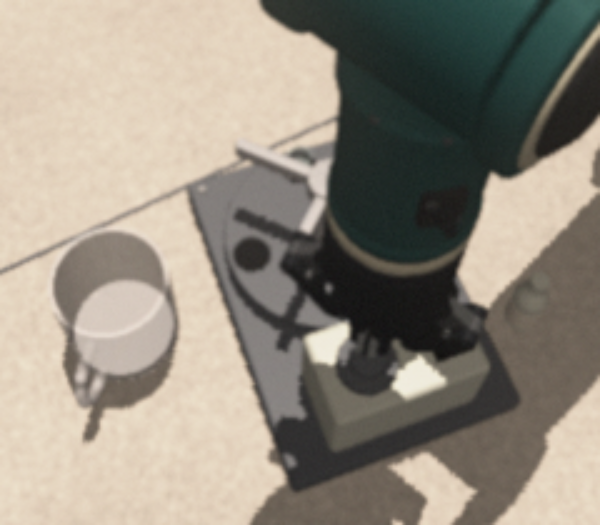

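The fingertip is over the button at about (365,360), with the button top at z ≈ 0.1165 and its collar at 0.106. Pressing down.

```bash

python3 -m inch '[{"dx":0.001,"dy":-0.001,"dz":0.01,"ax":0,"ay":0,"az":0,"fingers":-1},{"dx":0.001,"dy":-0.001,"dz":0.02,"ax":0,"ay":0,"az":0,"fingers":-1},{"dx":0.001,"dy":-0.001,"dz":0.024,"ax":0,"ay":0,"az":0,"fingers":-1},{"dx":0.001,"dy":-0.001,"dz":0.027,"ax":0,"ay":0,"az":0,"fingers":-1},{"dx":0.001,"dy":-0.001,"dz":0.029,"ax":0,"ay":0,"az":0,"fingers":-1},{"dx":0.001,"dy":-0.001,"dz":0.029,"ax":0,"ay":0,"az":0,"fingers":-1}]'
```

```text
time: 8.07
tool_pos: [0.6225, 0.2463, 0.1123]
tcp_rot: [2.988, 0.971, -0.001]
wrist_force: [-3.0, -2.5, 4.3]
width: -0.001
```

```bash

python3 -m inch '[{"dx":0,"dy":0,"dz":0.001,"ax":0,"ay":0,"az":0,"fingers":-1},{"dx":0,"dy":0,"dz":0.002,"ax":0,"ay":0,"az":0,"fingers":-1},{"dx":0,"dy":0,"dz":0.002,"ax":0,"ay":0,"az":0,"fingers":-1}]'
```

```text
time: 8.45
tool_pos: [0.6227, 0.2464, 0.1111]
tcp_rot: [2.988, 0.971, -0.0]
wrist_force: [-3.9, -2.0, 6.3]
width: -0.003
```

```bash

python3 -m inch '[{"dx":0,"dy":0,"dz":0.001,"ax":0,"ay":0,"az":0,"fingers":-1},{"dx":0,"dy":0,"dz":0.002,"ax":0,"ay":0,"az":0,"fingers":-1},{"dx":0,"dy":0,"dz":0.002,"ax":0,"ay":0,"az":0,"fingers":-1}]'
```

```text
time: 8.82
tool_pos: [0.6228, 0.2464, 0.111]
tcp_rot: [2.987, 0.971, 0.0]
wrist_force: [-6.5, -2.5, 11.9]
width: 0.0
```

The force rose to 12 N with no further travel, so the button is on its stop. I'll release, lift clear and verify.

```bash

python3 -m inch '[{"dx":0,"dy":0,"dz":-0.005,"ax":0,"ay":0,"az":0,"fingers":-1},{"dx":0,"dy":0,"dz":-0.02,"ax":0,"ay":0,"az":0,"fingers":-1},{"dx":0,"dy":0,"dz":-0.06,"ax":0,"ay":0,"az":0,"fingers":-1},{"dx":0,"dy":0,"dz":-0.12,"ax":0,"ay":0,"az":0,"fingers":-1},{"dx":-0.04,"dy":0.04,"dz":-0.12,"ax":0,"ay":0,"az":0,"fingers":-1},{"dx":-0.08,"dy":0.08,"dz":-0.12,"ax":0,"ay":0,"az":0,"fingers":-1},{"dx":-0.12,"dy":0.12,"dz":-0.12,"ax":0,"ay":0,"az":0,"fingers":-1},{"dx":-0.16,"dy":0.16,"dz":-0.12,"ax":0,"ay":0,"az":0,"fingers":-1},{"dx":-0.2,"dy":0.2,"dz":-0.12,"ax":0,"ay":0,"az":0,"fingers":-1},{"dx":-0.24,"dy":0.24,"dz":-0.12,"ax":0,"ay":0,"az":0,"fingers":-1},{"dx":-0.28,"dy":0.28,"dz":-0.12,"ax":0,"ay":0,"az":0,"fingers":-1},{"dx":-0.28,"dy":0.28,"dz":-0.12,"ax":0,"ay":0,"az":0,"fingers":-1},{"dx":-0.28,"dy":0.28,"dz":-0.12,"ax":0,"ay":0,"az":0,"fingers":-1}]'
python3 -c "
from fit import *
for n,c in [('top',[.5759,.1135]),('scene',[.5777,.1176])]:
  im,d=bot.read_camera(n); A,_=pts(n,d,np.ones(d.shape,bool)); x,k,e=star(A,c,np.radians(36)); print(n,x,np.degrees(x[2])+45,k,e)
  q=A[(abs(A[:,2]-.095)<.004)]; q=q[np.hypot(*(q[:,:2]-[.6,.246]).T)<.085]
  print(cv2.minAreaRect((q[:,:2]*1000).astype(np.float32)))
  s=A[np.hypot(*(A[:,:2]-[.6225,.247]).T)<.008]; print('button z',np.median(s[:,2]))
  for t in ['dropper_a','jug']:
    for m in bot.masks_of(n,t)[:2]: print(t,pts(n,d,m['region'])[0].mean(0).round(3))
  cv2.imwrite('pics/f_%s.png'%n,cv2.resize(im[100:290,140:360] if n=='top' else im[150:360,140:380],None,fx=2.5,fy=2.5))
delta([.5,0,.3])"
```

```text
time: 10.45
tool_pos: [0.5613, -0.1447, 0.2314]
tcp_rot: [2.988, 0.97, 0.002]
wrist_force: [-1.2, -0.3, 0.7]
width: -0.002
top [0.57591905 0.11401057 0.62331781] 80.71347974090021 565 0.0018318325283777676
((596.857421875, 246.12709045410156), (70.06078338623047, 119.7867660522461), 81.11028289794922)
button z 0.11818950837918517
dropper_a [0.437 0.111 0.054]
dropper_a [0.464 0.241 0.054]
jug [0.762 0.099 0.044]
scene [0.57758421 0.11773878 0.62417182] 80.76241075355283 936 0.001593240767426669
((597.4423828125, 247.4932403564453), (70.10224914550781, 120.2514877319336), 81.33715057373047)
button z 0.11672016102425531
dropper_a [0.469 0.252 0.043]
dropper_a [0.441 0.119 0.044]
jug [0.757 0.099 0.047]
jug [0.469 0.252 0.043]
t 10.75 tcp [ 0.5612 -0.1435  0.2311] tool-x deg 36.1 F [-0.5  0.1  0.3] w 0.0
dxdydz [ 0.0351 -0.152  -0.069 ]
```

View pics/f_top.png

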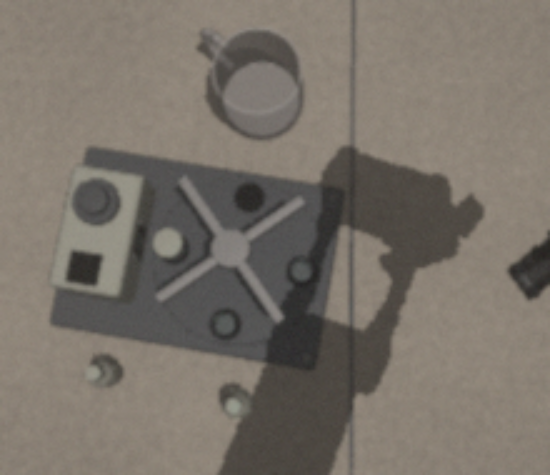

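The top view shows the vial at (168,243), lined up with the window at (140,240), and nothing else has moved. Handing in.

```bash
python3 -c "
from workcell import bot
print(bot.finish_job())"
```

```text
the job is handed in; nothing more can be done
None
```

The job is done and handed in at about 11 s of robot time. `finish_job` reports no verdict, so the results below are my own last checks.

- **Turntable:** I pushed the spoke nearest the robot with the shut fingers and turned the table about 41°. The star handle fit puts the vial at 80.7–80.8° from both cameras. The reader's direction is about 81.1–81.3°, so the vial is off by under 1 mm against the 7 mm allowed.
- **Read button:** I pressed it until the force rose to about 12 N with no further travel, which means it was on its stop, then let it go. Its top now reads 0.117–0.118 m, the same as before the press.
- **Surroundings:** The reader, both dropper bottles and the jug measure within about 1 mm of where they started. The arm is clear of everything.

**Disagreement:** The two cameras differ by about 2–4 mm on absolute positions, which is about what the calibration allows. They agree on the angles.

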